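# Turn the plant-feed tin's label to the front

## Task

Take away the small grey plant pot that stands in front of the wide plant-feed tin and set it down gently, upright, in the middle of the white ceramic saucer. Then, with a fingertip pressed lightly on the outer edge of the lid, roll the tin round on its turning stand until its label faces straight to the front edge of the shelf, the long edge farthest from the robot. Press only gently (about 5 to 12 N, never as much as 20 N), leave the tin standing on its stand, and leave everything else where it is.

Things in the scene. Friction and masses are not known exactly. Their poses are not given: they have to be found in the camera images.
- tin: Wide round aluminium tin, too wide to grip: 106 mm in diameter, 0.4 to 0.8 kg, loose, standing nearly centred on the turning stand. Origin: centre of its underside; z up, x points out through the middle of the label. Its flat lid, 110 mm in diameter, turns with it, but is pushed on more or less far: its top lies 92 to 101 mm above the origin, not measured, to be found by touch
- label (a point): Middle of the white paper label on the tin's side, 37 mm above its underside, 54 mm from its axis; about 70 mm wide, 50 mm high, with a small picture of a potted sprout. A 12 mm wide paper strip runs over the lid's edge above it, seen from above. At the start the label faces sideways or to the robot
- stand: Low round wooden turning stand under the tin, fixed to the shelf, 104 mm in diameter. Origin: centre of its underside; z up, x points to the front edge of the shelf (world x, away from the robot)
- disc_top (a point): Centre of the top of the stand's upper disc (92 mm in diameter, hidden under the tin), 20 mm above the shelf. The disc turns either way about the vertical, more than half a turn, with a stiff friction of about 0.11 N m: 2.5 N of drag at 44 mm from the axis, so a fingertip pressing with less than about 5 N may slip. It does not spring back; the tin turns with it
- pot: Small empty grey plant pot of hard silicone, 58 mm in diameter over its rim band (from 40 to 54 mm above its underside), tapering from 54 mm to 44 mm at the foot, 54 mm tall, walls 4 mm, about 0.12 kg. Loose, at the start it stands on the shelf, 115 to 140 mm from the tin's axis, on the side of the shelf's front edge. Origin: centre of its underside; z up
- saucer: Shallow round white ceramic saucer, loose on the shelf, 112 mm across its rim, 14 mm high, with a flat inner floor 76 mm across, 5 mm above the origin. Origin: centre of its underside; z up
- watering_can: White plastic watering can, 110 mm tall body with a spout to 150 mm; bystander. Origin: centre of its underside
- spray_bottle: Amber glass spray bottle with black head and brass nozzle, 175 mm tall, 68 mm in diameter; bystander. Origin: centre of its underside
- trowel: Steel garden trowel lying flat, 300 mm long; bystander. Origin: near its middle, on the shelf
- clay_pot: Small terracotta pot, 74 mm in diameter, 62 mm tall; bystander. Origin: centre of its underside
- pebble_jar: Glass jar with metal lid, 68 mm in diameter, 85 mm tall; bystander. Origin: centre of its underside
- seed_box: Cardboard box, 70 by 100 by 45 mm; bystander. Origin: centre of its underside
- soil_brush: Small brush lying flat; bystander. Origin: near its middle
There are look-alikes about, which are no part of the job. Several things have the shape of the tin; the one meant has the colours described above.

How it is judged (in metres and radians):
On the way, in this order (a step that is already met when the one before it is completed fails the run):
1. the pot stands upright in the middle of the saucer, let go (horizontal distance between pot and saucer below 0.014 m and z of pot in the frame of saucer below 0.01 m and angle between pot's own z axis and vertical below 0.12 rad and contact force between the fingers and pot below 0.1 N), for 0.2 s.
2. the tin's label faces the front edge of the shelf (angle between the x axis of tin and the x axis of stand, either way round below 0.17 rad and x of label in the frame of stand above 0.02 m and horizontal distance between tin and stand below 0.02 m and angle between tin's own z axis and vertical below 0.06 rad and height (world z) of tin between 0.015 and 0.026 m), for 0.2 s.
At the end, for the whole second after the job is handed in: The pot stands upright and at rest on the saucer's floor within 14 mm of its middle; the tin stands upright and at rest on its turning stand, within 20 mm of the stand's centre, its label facing the front edge of the shelf (world +x) to within 0.17 rad (10 degrees) (all of step 2 and horizontal distance between pot and saucer below 0.014 m and z of pot in the frame of saucer below 0.01 m and angle between pot's own z axis and vertical below 0.12 rad and linear speed of each of pot, tin below 0.02 m/s and angular speed of tin below 0.05 rad/s); the robot touches nothing.
It fails at once if the robot pressed on the tin or its lid with more than 20 N (contact force between any of the fingers, the arm and tin above 20 N).
It fails at once if the pot was banged onto the saucer (over 25 N) (contact force between pot and saucer above 25 N).
It fails at once if the tin tipped or came off its stand (angle between tin's own z axis and vertical above 0.2 rad or horizontal distance between tin and stand above 0.035 m).
It fails at once if another thing on the shelf was moved more than 30 mm (distance of any of watering_can, spray_bottle, trowel, clay_pot, pebble_jar, seed_box, soil_brush from where it was at the start of the episode above 0.03 m).
It also fails if it takes over 70 s, if anything falls off the work surface, if the arm or the gripper's body presses on something with over 40 N, if the wrist force passes 120 N, or if a joint passes its speed limit or range.

## Robot

A 7-joint arm with a two-finger parallel gripper is mounted at the origin on the work surface. World frame = base frame: x ahead of the robot, y to its left, z up, the work surface at z = 0. Lengths are in mm, angles in rad, forces in N, time in s.
With the tool pointing down it reaches from about 400 to 925 mm from the base axis. Payload 4.1 kg.
Tool frame: the origin (TCP) lies between the finger pads; the fingertips stand 19 mm ahead of it and the grasp point (between the pads) is the TCP; z points along the fingers, y is the line along which they close (so a half turn about z gives the same grasp; the last joint's range is limited). The gripper opens to 85 mm and grips with 20 to 120 N. Pads are 22 mm wide; open, the fingers measure 114 mm over their backs; the gripper's body (76 mm by 85 mm) begins 54 mm behind the grasp point. The pads swing forward as they close: fully open they stand 13 mm farther back than shut.
Start: joints at [1.228, 0.398, 0.045, 1.537, -0.019, 1.207, -0.051], TCP at [156.94, -630.802, 250.347] pointing down, gripper open.
Joint ranges: [-2.82, 2.82], [-0.49, 2.23], [-1.37, 1.46], [0, 2.46], [-1.36, 4.5], [0.23, 2], [-2.94, 2.94]. Speed limits (rad/s): [2.57, 2.57, 3.14, 3.14, 3.14, 3.14, 3.14].

## Interface

Orientations are given as a unit quaternion [x, y, z, w].
In Python, from plant import r gives the robot as it stands.
- The arm moves only by the shell command python3 -m creep 'ROWS'. ROWS is a JSON object whose one key "deltas" holds a list of rows, each a list of 3 entries, a list of its own where there are three numbers: the shift along the tool's x, y, z in units of 25 mm (1.0 is 25 mm), then the turn, a rotation vector about the tool's x, y, z in units of 6 degrees (1.0 is 6 degrees), then the opening, from -1 (shut) to 1 (fully open). In form: {"deltas": [[[dx, dy, dz], [wx, wy, wz], gripper], ...]}. A call has 1 to 12 rows; each row shifts and turns the commanded pose from where the row before left it, along the tool's axes as they then stand; what a row does not reach is not made up. A row lasts 1/12 s, in which the tool goes at most 41.7 mm and 7.16 degrees, less where a joint would pass 70% of its speed; a pose out of reach is approached as far as the arm can. A call is refused whole if a number of a shift passes 1 or a number of a turn 1, either way. A call with a gripper value outside its range is refused whole. The fingers move at their own pace and stop on an object; the grip force is fixed at half the most. Time passes only in rows, so rows that do not move let the fingers close. It gives the time, the measured TCP pose, the force, the opening and the grip force at its end, in the units of the state.
- r.observe(): the state, without advancing time (a new reading comes with each control period).
- r.capture(name): name is "scene" or "side" or "wrist"; returns a dict with "pixels" (400x640x3 uint8, red, green, blue), "intrinsics" (3x3 intrinsics, pixels), "D" ([k1, k2, p1, p2, k3] as OpenCV has them; the pictures are not rectified), "R" (3x3) and "t" (3): a world point X has camera coordinates R X + t; the wrist camera has in their place "mount" (4x4, takes a point from camera to tool coordinates, whose origin is the TCP and whose axes are the flange's). Camera axes: x right, y down, z forward; pixel columns grow to the right and rows downward; lengths in mm; the calibration is good to about 2 mm. A picture is of the moment at which its call begins: read the wrist's pose just before it. There is no depth.
- r.close_job(): hands the job in; it is judged then, once.
The state is a dict: "t": time; "joint_positions": joint angles; "joint_velocities": joint speeds; "effort": joint torques, N m; "ee_pos": TCP position; "eef_rot": TCP orientation; "contact_force": force on the tool from outside, world axes, zero at the start; "moment": the same for the moment, N m; "finger_gap": finger opening in mm; "grasp_force": force on a finger pad.
Only numpy, scipy, OpenCV 4.12 (cv2) and the standard library are available. Lean on these libraries where they do the work, as an engineer would, in place of code of your own. Each camera call takes 0.05 s, during which the arm holds its last target. There are 200 camera calls.

## Working session

There is one attempt and no reset: what is moved stays moved. The work goes in short steps, Python scripts to look and compute and a shell command to move; the robot and the scene stay as the last step left them, time stands still between calls to the robot, and variables do not carry over. Pictures are saved under pics/ and viewed, at most 10 in all, crops included, and the job is handed in when it is done.

```bash
ls; mkdir -p pics; python3 - <<'E'
from plant import r
import cv2,pickle
o=r.observe();print({k:o[k] for k in('t','ee_pos','eef_rot','finger_gap','contact_force')})
d={}
for n in('scene','side','wrist'):
    c=r.capture(n);d[n]=c;print(n,{k:(v.tolist() if hasattr(v,'tolist') else v) for k,v in c.items() if k!='pixels'})
    cv2.imwrite(f'pics/{n}0.png',c['pixels'][:,:,::-1])
pickle.dump((o,d),open('first.pkl','wb'))
E
```

```text
pics
{'t': 0.0, 'ee_pos': array([ 156.76332649, -630.18476018,  249.26181491]), 'eef_rot': array([ 9.92576678e-01,  1.21616399e-01, -1.84284462e-04, -9.78130892e-04]), 'finger_gap': 85.35996305360518, 'contact_force': array([-0.16872664, -0.58501979,  0.15943995])}
scene {'intrinsics': [[398.3997610867492, 0.0, 314.54047533849865], [0.0, 398.3997610867492, 194.59162649979547], [0.0, 0.0, 1.0]], 'D': [-0.08828669784075362, 0.0, 0.0, 0.0, 0.0], 'R': [[-0.8819074073909255, 0.4709197670291711, 0.02176919406425379], [0.281138240557419, 0.5624419712333376, -0.7775733526114668], [-0.3784185704815434, -0.6796275465402714, -0.6284152954045251]], 't': [472.4402888574253, -103.72056390335014, 1585.771648324055]}
side {'intrinsics': [[366.0630788012221, 0.0, 320.90685326439086], [0.0, 366.0630788012221, 196.53487435253538], [0.0, 0.0, 1.0]], 'D': [-0.044989230483948636, 0.0, 0.0, 0.0, 0.0], 'R': [[0.9492929359494627, -0.31435342019312423, 0.00498487405398317], [-0.18074715002115882, -0.5586611938288258, -0.8094616348345237], [0.2572418891154349, 0.767515210092045, -0.5871516096901088]], 't': [-534.4151020657282, 172.34742408440482, 963.2611585133311]}
wrist {'intrinsics': [[288.8107378639367, 0.0, 315.73639425661617], [0.0, 288.8107378639367, 201.51682294295472], [0.0, 0.0, 1.0]], 'D': [-0.030643452729213802, 0.0, 0.0, 0.0, 0.0], 'mount': [[0.00027350969396509233, -0.9653060711046602, -0.2611208805915945, 66.24914948242939], [0.9999999302340941, 0.0003304522368146408, -0.00017416407075841777, 1.6979866456211523], [0.000254409613941967, -0.2611208147386984, 0.9653060941410992, -123.81121468623869], [0.0, 0.0, 0.0, 1.0]]}
```

View pics/scene0.png

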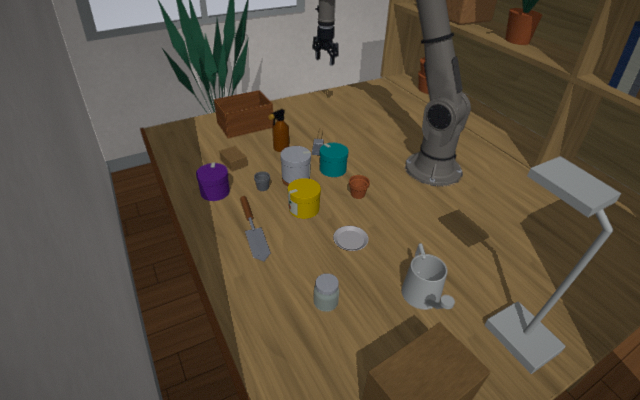

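View pics/side0.png

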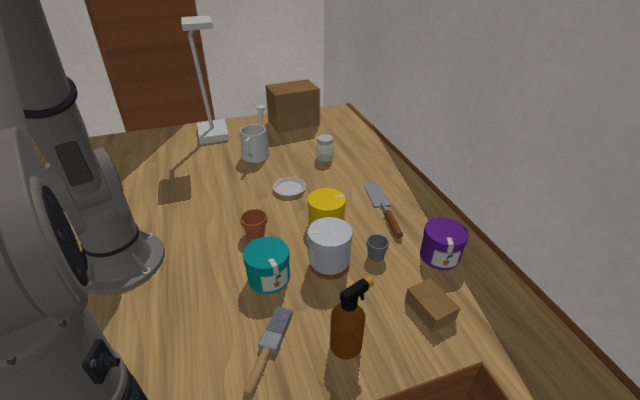

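The scene view has four tin-shaped things: aluminium at scene (296,165)/side (330,245), yellow at (305,198), teal at (334,160) and purple at (213,182). Only the plain aluminium one matches, and the grey pot at (262,181) stands in front of it. I'll confirm that in one enlarged crop and measure from it.

```bash
cat > h.py <<'E'
import numpy as np,cv2
from scipy.spatial.transform import Rotation as Ro
def ray(c,uv,o=None):
    """origins and directions in world of pixels uv (N,2)"""
    p=cv2.undistortPoints(np.asarray(uv,float).reshape(-1,1,2),c['intrinsics'],c['D']).reshape(-1,2)
    d=np.c_[p,np.ones(len(p))]
    if 'mount' in c:
        Rt=Ro.from_quat(o['eef_rot']).as_matrix();M=np.array(c['mount'])
        return Rt@M[:3,3]+o['ee_pos'], d@(Rt@M[:3,:3]).T
    R=np.array(c['R']);return -R.T@np.array(c['t']), d@R
def onz(c,uv,z,o=None):
    C,d=ray(c,uv,o);return C+d*((z-C[2])/d[:,2])[:,None]
def circ(P):
    A=np.c_[2*P[:,:2],np.ones(len(P))];s=np.linalg.lstsq(A,(P[:,:2]**2).sum(1),rcond=None)[0]
    return s[:2],np.sqrt(s[2]+s[0]**2+s[1]**2)
def proj(c,X,o=None):
    X=np.asarray(X,float).reshape(-1,3)
    if 'mount' in c:
        Rt=Ro.from_quat(o['eef_rot']).as_matrix();M=np.array(c['mount'])
        Rw=(Rt@M[:3,:3]).T;t=-Rw@(Rt@M[:3,3]+o['ee_pos'])
    else: Rw=np.array(c['R']);t=np.array(c['t'],float)
    return cv2.projectPoints(X,cv2.Rodrigues(Rw)[0],t,c['intrinsics'],np.array(c['D']))[0].reshape(-1,2)
E
python3 - <<'E'
import pickle,cv2,numpy as np
from h import *
o,d=pickle.load(open('first.pkl','rb'))
S,D=d['scene']['pixels'],d['side']['pixels']
def crop(I,x,y,w,h): return cv2.resize(I[y:y+h,x:x+w],(w*4,h*4),interpolation=cv2.INTER_CUBIC)
a=crop(S,245,140,100,125);b=crop(D,270,170,100+0,125) 
b2=np.hstack([a,crop(D,300,200,100,125)])
cv2.imwrite('pics/c1.png',b2[:,:,::-1])
for nm,c,uv in(('scene',d['scene'],[[296,155],[262,175],[351,237]]),('side',d['side'],[[330,230],[377,240],[289,186]])):
    print(nm,[onz(c,[p],z)[0].round(0)[:2] for p,z in zip(uv,(116,54,12))])
E
```

```text
scene [array([ 523., -170.]), array([ 650., -192.]), array([505., 187.])]
side [array([ 527., -177.]), array([ 656., -186.]), array([512., 189.])]
```

View pics/c1.png

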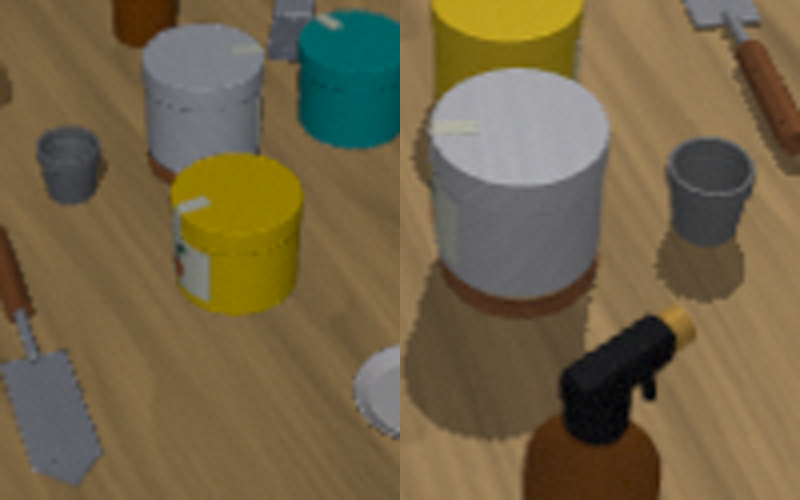

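The aluminium tin is the one meant: plain silver, wooden stand under it, grey pot in front. Its strip, at scene (307,152) and side (314,232), points roughly at the robot. Next I'll work out the headings and neighbours, then the hover move.

```bash
cat >> h.py <<'E'
def delta(o,tgt,tilt=True):
    """shift to tgt in tool units (25 mm), plus tilt error and yaw"""
    R=Ro.from_quat(o['eef_rot']).as_matrix()
    return (R.T@(np.array(tgt)-o['ee_pos'])/25).round(2), 'yaw',np.degrees(np.arctan2(R[1,0],R[0,0])).round(2),'down',R[:,2].round(4)
E
python3 - <<'E'
import pickle
from h import *
o,d=pickle.load(open('first.pkl','rb'))
s,e=d['scene'],d['side']
for n,cc,ps,z in(('strip',s,[[306.7,152.2]],116),('strip',e,[[313.7,231.7]],116),('yellow lid',s,[[305,189]],116),('teal',s,[[334,152]],116),('purple',s,[[213,174]],116),('trowel handle ends, blade',s,[[242,198],[251,221],[262,258]],15),('seedbox',s,[[233,155]],45),('clay',s,[[359,182]],62),('spray',e,[[346,345]],20),('spraynozzle',e,[[369,284],[342,302]],165)):
    print(n,onz(cc,ps,z)[:,:2].round(0).tolist())
print(delta(o,[600,-150,250]))
E
```

```text
strip [[480.0, -169.0]]
strip [[487.0, -170.0]]
yellow lid [[584.0, 21.0]]
teal [[391.0, -127.0]]
purple [[824.0, -190.0]]
trowel handle ends, blade [[746.0, -147.0], [761.0, -21.0], [790.0, 145.0]]
seedbox [[697.0, -377.0]]
clay [[364.0, 9.0]]
spray [[477.0, -423.0]]
spraynozzle [[526.0, -399.0], [462.0, -422.0]]
(array([ 21.84, -14.36,  -0.  ]), 'yaw', np.float64(13.97), 'down', array([-6.0e-04,  1.9e-03, -1.0e+00]))
```

```bash
python3 -m creep '{"deltas":[[[0.99,-0.65,0],[0,0,0],1],[[0.99,-0.65,0],[0,0,0],1],[[0.99,-0.65,0],[0,0,0],1],[[0.99,-0.65,0],[0,0,0],1],[[0.99,-0.65,0],[0,0,0],1],[[0.99,-0.65,0],[0,0,0],1],[[0.99,-0.65,0],[0,0,0],1],[[0.99,-0.65,0],[0,0,0],1],[[0.99,-0.65,0],[0,0,0],1],[[0.99,-0.65,0],[0,0,0],1],[[0.99,-0.65,0],[0,0,0],1],[[0.99,-0.65,0],[0,0,0],1]]}'
python3 -m creep '{"deltas":[[[0.99,-0.65,0],[0,0,0],1],[[0.99,-0.65,0],[0,0,0],1],[[0.99,-0.65,0],[0,0,0],1],[[0.99,-0.65,0],[0,0,0],1],[[0.99,-0.65,0],[0,0,0],1],[[0.99,-0.65,0],[0,0,0],1],[[0.99,-0.65,0],[0,0,0],1],[[0.99,-0.65,0],[0,0,0],1],[[0.99,-0.65,0],[0,0,0],1],[[0.99,-0.65,0],[0,0,0],1],[[0,0,0],[0,0,0.78],1],[[0,0,0],[0,0,0.78],1]]}'
python3 -m creep '{"deltas":[[[0,0,0],[0,0,0.77],1],[[0,0,0],[0,0,0],1],[[0,0,0],[0,0,0],1]]}'
python3 - <<'E'
from plant import r
from h import *
import pickle
o=r.observe();c=r.capture('wrist');pickle.dump((o,c),open('w1.pkl','wb'))
cv2.imwrite('pics/w1.png',c['pixels'][:,:,::-1]);print(delta(o,[653,-189,250]),o['ee_pos'])
E
```

```text
t: 1.15
ee_pos: [398.7, -368.5, 250.1]
eef_rot: [0.993, 0.122, -0.0, -0.0]
contact_force: [0.1, -0.6, 0.2]
finger_gap: 85.2
grasp_force: 0.0
t: 2.15
ee_pos: [600.1, -149.4, 249.7]
eef_rot: [0.999, 0.041, -0.0, -0.001]
contact_force: [-0.5, -1.3, -1.1]
finger_gap: 85.4
grasp_force: 0.0
t: 2.4
ee_pos: [598.8, -152.4, 250.0]
eef_rot: [1.0, 0.001, -0.0, 0.0]
contact_force: [1.1, 0.5, -0.3]
finger_gap: 85.1
grasp_force: 0.0
(array([ 2.17,  1.47, -0.  ]), 'yaw', np.float64(0.11), 'down', array([-7.e-04, -1.e-04, -1.e+00])) [ 598.80299314 -152.38946952  249.97557828]
```

View pics/w1.png

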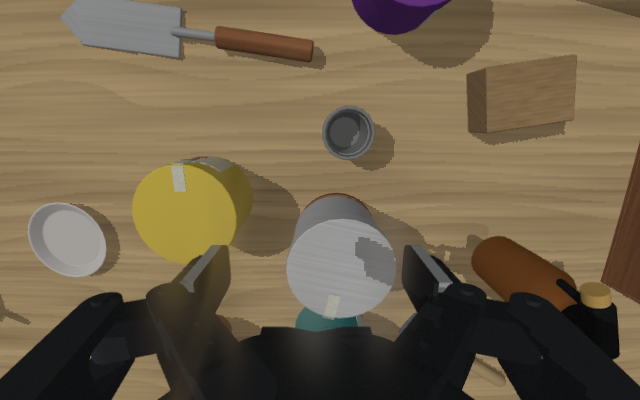

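The wrist view shows the pot at (348,132), the saucer at (67,240), the aluminium lid at (341,268) and its strip at (332,306), which is toward the robot. I'll fit circles to all of them.

```bash
python3 - <<'E'
from h import *
import pickle
o,c=pickle.load(open('w1.pkl','rb'));_,d=pickle.load(open('first.pkl','rb'))
def blob(I,box,cond):
    x0,y0,x1,y1=box;m=np.zeros(I.shape[:2],np.uint8)
    hsv=cv2.cvtColor(I,cv2.COLOR_RGB2HSV)[y0:y1,x0:x1].astype(int)
    m[y0:y1,x0:x1]=cond(hsv[...,0],hsv[...,1],hsv[...,2])*255
    m=cv2.morphologyEx(m,cv2.MORPH_OPEN,np.ones((3,3)))
    k=max(cv2.findContours(m,cv2.RETR_EXTERNAL,cv2.CHAIN_APPROX_NONE)[0],key=cv2.contourArea)
    return cv2.convexHull(k).reshape(-1,2).astype(float)
low=lambda h,s,v:s<70
for n,cam,oo,box,z in(('pot',c,o,(310,95,385,170),54),('saucer',c,o,(20,190,125,290),14),('saucer scene',d['scene'],None,(325,218,378,262),14),('saucer side',d['side'],None,(265,170,312,205),14)):
    h=blob(cam['pixels'],box,low);(x,y),ax,an=cv2.fitEllipse(h.astype(np.float32))
    e=cv2.ellipse2Poly((int(x*16),int(y*16)),(int(ax[0]*8),int(ax[1]*8)),int(an),0,360,5)/16
    print(n,len(h),(round(x),round(y)),'hull',circ(onz(cam,h,z,oo)),'ell',circ(onz(cam,e,z,oo)))
# lid: bright low-sat pixels, use lower/left/right arc points
I=c['pixels'];hsv=cv2.cvtColor(I,cv2.COLOR_RGB2HSV)
print('samples lid/side/shadow/strip',[hsv[y,x].tolist() for x,y in((310,270),(335,205),(375,255),(332,303),(348,155),(67,240))])
for z in(112,116,121):
    P=onz(c,[[287,266],[395,258],[341,318],[340,220],[302,300],[381,300],[332,306]],z,o);print(z,circ(P[:6]),P[6])
E
```

```text
pot 27 (348, 132) hull (array([ 655.6653835 , -188.95861123]), np.float64(28.712778746691225)) ell (array([ 655.70061838, -188.92865333]), np.float64(28.67999419706954))
saucer 41 (67, 239) hull (array([511.2309041 , 188.58473366]), np.float64(55.74152822581597)) ell (array([511.26502435, 188.59948066]), np.float64(55.71052574935937))
saucer scene 22 (350, 238) hull (array([508.72266162, 189.73147505]), np.float64(55.835435887957864)) ell (array([508.85471267, 189.64640512]), np.float64(55.76850197450627))
saucer side 18 (289, 186) hull (array([511.90529078, 186.60405172]), np.float64(56.70050342693784)) ell (array([511.85076131, 186.65348884]), np.float64(56.609212255764525))
samples lid/side/shadow/strip [[15, 3, 152], [0, 0, 106], [20, 7, 111], [30, 19, 163], [90, 4, 69], [17, 11, 160]]
112 (array([ 522.22934137, -180.32413634]), np.float64(54.33149687029902)) [ 481.33061673 -171.20326107  112.        ]
116 (array([ 524.4193581 , -179.91926689]), np.float64(53.50118676983156)) [ 484.14565994 -170.93777954  116.        ]
121 (array([ 527.15687901, -179.41318007]), np.float64(52.46329914424426)) [ 487.66446395 -170.60592764  121.        ]
```

```bash
python3 -m creep '{"deltas":[[[0.75,0.5,0],[0,0,0],1],[[0.75,0.5,0],[0,0,0],1],[[0.77,0.46,0],[0,0,0],1],[[0,0,0.9],[0,0,0],1],[[0,0,0.9],[0,0,0],1],[[0,0,0.9],[0,0,0],1],[[0,0,0.9],[0,0,0],1],[[0,0,0.9],[0,0,0],1],[[0,0,0],[0,0,0],1],[[0,0,0],[0,0,0],1],[[0,0,0],[0,0,0],1]]}'
python3 - <<'E'
from plant import r
from h import *
o=r.observe();print(delta(o,[655.7,-189,47]),o['ee_pos'])
E
```

```text
t: 3.37
ee_pos: [656.6, -189.2, 139.2]
eef_rot: [1.0, 0.0, 0.001, 0.0]
contact_force: [0.3, -0.2, -0.4]
finger_gap: 85.5
grasp_force: 0.0
(array([-0.04, -0.01,  3.69]), 'yaw', np.float64(0.01), 'down', array([ 2.1e-03, -4.0e-04, -1.0e+00])) [ 656.60485694 -189.2286265   139.23161662]
```

```bash
python3 -m creep '{"deltas":[[[-0.03,0,0.8],[0,0,0],1],[[0,0,0.8],[0,0,0],1],[[0,0,0.8],[0,0,0],1],[[0,0,0.8],[0,0,0],1],[[0,0,0.47],[0,0,0],1],[[0,0,0],[0,0,0],1],[[0,0,0],[0,0,0],1],[[0,0,0],[0,0,0],-1],[[0,0,0],[0,0,0],-1],[[0,0,0],[0,0,0],-1],[[0,0,0],[0,0,0],-1],[[0,0,0],[0,0,0],-1]]}'
python3 -m creep '{"deltas":[[[0,0,0],[0,0,0],-1],[[0,0,0],[0,0,0],-1],[[0,0,0],[0,0,0],-1],[[0,0,0],[0,0,0],-1],[[0,0,0],[0,0,0],-1],[[0,0,0],[0,0,0],-1]]}'
python3 - <<'E'
from plant import r
from h import *
o=r.observe();print(delta(o,[511,188.3,200]),o['ee_pos'])
E
```

```text
t: 4.37
ee_pos: [656.6, -189.1, 48.8]
eef_rot: [1.0, -0.0, 0.002, 0.0]
contact_force: [-0.4, 0.7, 5.7]
finger_gap: 55.3
grasp_force: 62.1
t: 4.87
ee_pos: [656.6, -189.1, 48.8]
eef_rot: [1.0, -0.0, 0.002, 0.0]
contact_force: [-0.3, 1.1, 6.5]
finger_gap: 55.1
grasp_force: 62.1
(array([ -5.8 , -15.09,  -6.08]), 'yaw', np.float64(-0.0), 'down', array([ 3.7e-03, -9.0e-04, -1.0e+00])) [ 656.62105683 -189.0666474    48.79271241]
```

```bash
python3 -m creep '{"deltas":[[[0,0,-0.4],[0,0,0],-1],[[0,0,-0.8],[0,0,0],-1],[[0,0,-0.8],[0,0,0],-1],[[0,0,-0.8],[0,0,0],-1],[[0,0,-0.8],[0,0,0],-1],[[0,0,-0.8],[0,0,0],-1],[[0,0,-0.8],[0,0,0],-1],[[0,0,-0.8],[0,0,0],-1],[[0,0,0],[0,0,0],-1]]}'
python3 -m creep '{"deltas":[[[-0.25,-0.65,0],[0,0,0],-1],[[-0.35,-0.9,0],[0,0,0],-1],[[-0.35,-0.9,0],[0,0,0],-1],[[-0.35,-0.9,0],[0,0,0],-1],[[-0.35,-0.9,0],[0,0,0],-1],[[-0.35,-0.9,0],[0,0,0],-1],[[-0.35,-0.9,0],[0,0,0],-1],[[-0.35,-0.9,0],[0,0,0],-1],[[-0.35,-0.9,0],[0,0,0],-1],[[-0.35,-0.9,0],[0,0,0],-1],[[-0.35,-0.9,0],[0,0,0],-1],[[-0.35,-0.9,0],[0,0,0],-1]]}'
python3 -m creep '{"deltas":[[[-0.35,-0.9,0],[0,0,0],-1],[[-0.35,-0.9,0],[0,0,0],-1],[[-0.35,-0.9,0],[0,0,0],-1],[[-0.35,-0.9,0],[0,0,0],-1],[[-0.35,-0.9,0],[0,0,0],-1],[[-0.3,-0.9,0],[0,0,0],-1],[[0,0,0],[0,0,0],-1],[[0,0,0],[0,0,0],-1],[[0,0,0],[0,0,0],-1]]}'
python3 - <<'E'
from plant import r
from h import *
o=r.observe();print(delta(o,[511,188.3,54]),o['ee_pos'],o['grasp_force'])
c=r.capture('side');w=r.capture('wrist')
cv2.imwrite('pics/s2.png',np.hstack([cv2.resize(c['pixels'][80:260,210:390],(400,400)),cv2.resize(w['pixels'][:,120:520],(400,400))])[:,:,::-1])
E
```

```text
t: 5.62
ee_pos: [657.7, -189.5, 202.0]
eef_rot: [1.0, -0.0, 0.005, 0.001]
contact_force: [0.8, -1.4, -0.2]
finger_gap: 55.0
grasp_force: 63.6
t: 6.62
ee_pos: [551.5, 75.7, 195.7]
eef_rot: [1.0, -0.0, -0.0, 0.0]
contact_force: [0.2, -0.2, -0.8]
finger_gap: 55.4
grasp_force: 63.6
t: 7.37
ee_pos: [501.3, 208.9, 195.7]
eef_rot: [1.0, -0.0, -0.0, 0.001]
contact_force: [0.2, -1.0, -1.0]
finger_gap: 55.1
grasp_force: 63.7
(array([0.39, 0.82, 5.67]), 'yaw', np.float64(-0.03), 'down', array([-3.0e-04, -1.2e-03, -1.0e+00])) [501.26877639 208.93940491 195.68162923] 63.67013703100383
```

View pics/s2.png

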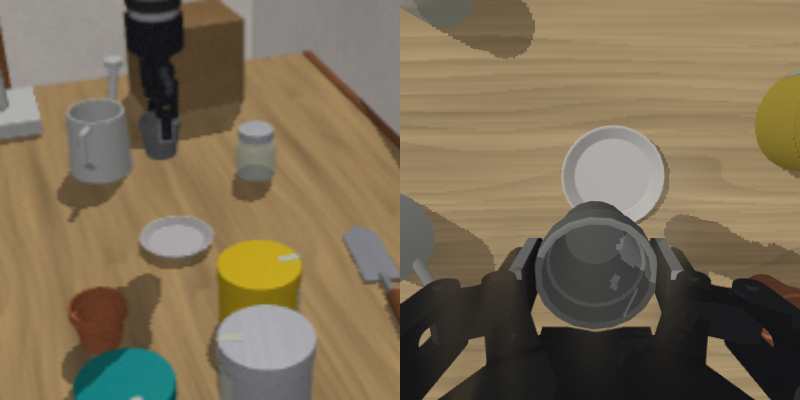

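The pot is held upright. Its rim centre is at wrist pixel about (316,272) and the saucer's at (335,175). I'll measure the grasp offset before lowering.

```bash
python3 - <<'E'
from plant import r
from h import *
o=r.observe();c=r.capture('wrist')
for z in(199,201,203):
    R=onz(c,[[596-280,272],[543-280,272],[651-280,272],[596-280,217],[596-280,327]],z,o);print(z,R[0]-o['ee_pos'],circ(R[1:]))
m=(cv2.cvtColor(c['pixels'],cv2.COLOR_RGB2HSV)[...,2]>125)
m&=cv2.cvtColor(c['pixels'],cv2.COLOR_RGB2HSV)[...,1]<50
k=np.zeros(m.shape,np.uint8);k[110:205,270:400]=m[110:205,270:400]
h=cv2.convexHull(max(cv2.findContours(k,0,1)[0],key=cv2.contourArea)).reshape(-1,2).astype(float)
h=h[h[:,1]<195];print(circ(onz(c,h,14,o)),h.min(0),h.max(0))
E
```

```text
199 [ 0.16719556 -1.68565721  3.26903037] (array([500.07118653, 206.10943599]), np.float64(26.897624931163143))
201 [ 1.2708693  -1.68414323  5.26903037] (array([501.20482474, 206.11811175]), np.float64(26.451283520072728))
203 [ 2.37454304 -1.68262925  7.26903037] (array([502.33846294, 206.1267875 ]), np.float64(26.004942108992488))
(array([511.50217736, 188.56470077]), np.float64(55.326554760795666)) [281. 125.] [384. 191.]
```

```bash
python3 -m creep '{"deltas":[[[0.2,0.4,0],[0,0,0],-1],[[0.19,0.4,0],[0,0,0],-1],[[0,0,0.8],[0,0,0],-1],[[0,0,0.8],[0,0,0],-1],[[0,0,0.8],[0,0,0],-1],[[0,0,0.8],[0,0,0],-1],[[0,0,0.8],[0,0,0],-1],[[0,0,0.8],[0,0,0],-1],[[0,0,0.3],[0,0,0],-1],[[0,0,0],[0,0,0],-1],[[0,0,0],[0,0,0],-1],[[0,0,0],[0,0,0],-1]]}'
python3 - <<'E'
from plant import r
from h import *
o=r.observe();print(delta(o,[511.3,189,54]),o['ee_pos'],o['contact_force'])
E
```

```text
t: 8.52
ee_pos: [512.3, 189.8, 69.7]
eef_rot: [1.0, -0.0, 0.001, -0.0]
contact_force: [0.3, 0.6, -1.2]
finger_gap: 54.9
grasp_force: 63.7
(array([-0.04,  0.03,  0.63]), 'yaw', np.float64(-0.05), 'down', array([ 2.3e-03,  6.0e-04, -1.0e+00])) [512.33192272 189.80306832  69.73631805] [ 0.25169261  0.63086641 -1.20937826]
```

```bash
python3 -m creep '{"deltas":[[[-0.04,0.03,0.2],[0,0,0],-1],[[0,0,0.2],[0,0,0],-1],[[0,0,0.08],[0,0,0],-1],[[0,0,0.04],[0,0,0],-1],[[0,0,0],[0,0,0],-1],[[0,0,0],[0,0,0],-1]]}'
python3 -m creep '{"deltas":[[[0,0,0.04],[0,0,0],-1],[[0,0,0],[0,0,0],-1],[[0,0,0],[0,0,0],-1]]}'
python3 -m creep '{"deltas":[[[0,0,0.04],[0,0,0],-1],[[0,0,0],[0,0,0],-1],[[0,0,0],[0,0,0],-1]]}'
```

```text
t: 9.02
ee_pos: [510.0, 189.2, 55.5]
eef_rot: [1.0, 0.0, -0.0, 0.0]
contact_force: [-0.3, 0.3, -1.7]
finger_gap: 55.5
grasp_force: 63.7
t: 9.27
ee_pos: [510.0, 189.1, 54.5]
eef_rot: [1.0, -0.0, -0.0, 0.0]
contact_force: [1.0, 0.1, -1.0]
finger_gap: 55.0
grasp_force: 63.7
t: 9.52
ee_pos: [510.3, 189.2, 53.8]
eef_rot: [1.0, -0.0, 0.0, -0.0]
contact_force: [-0.1, 0.0, 1.7]
finger_gap: 55.7
grasp_force: 63.9
```

```bash
python3 -m creep '{"deltas":[[[0,0,0.01],[0,0,0],-1],[[0,0,0],[0,0,0],0.4],[[0,0,0],[0,0,0],0.5],[[0,0,0],[0,0,0],0.6],[[0,0,0],[0,0,0],0.8],[[0,0,0],[0,0,0],1],[[0,0,0],[0,0,0],1],[[0,0,0],[0,0,0],1],[[0,0,0],[0,0,0],1]]}'
python3 -m creep '{"deltas":[[[0,0,-0.4],[0,0,0],1],[[0,0,-0.8],[0,0,0],1],[[0,0,-0.8],[0,0,0],1],[[0,0,-0.8],[0,0,0],1],[[0,0,-0.8],[0,0,0],1],[[0,0,-0.8],[0,0,0],1],[[0,0,-0.8],[0,0,0],1],[[0,0,-0.8],[0,0,0],1],[[0,0,0],[0,0,0],-1],[[0,0,0],[0,0,0],-1],[[0,0,0],[0,0,0],-1],[[0,0,0],[0,0,0],-1]]}'
python3 - <<'E'
from plant import r
from h import *
import pickle
o=r.observe();c=r.capture('wrist');pickle.dump((o,c),open('w2.pkl','wb'))
R=c['pixels'];cv2.imwrite('pics/w2.png',R[:,:,::-1]);print(o['ee_pos'],o['finger_gap'],delta(o,[495,-173,160]))
E
```

```text
t: 10.27
ee_pos: [510.1, 189.1, 53.2]
eef_rot: [1.0, -0.0, -0.0, 0.0]
contact_force: [-0.0, -0.1, 0.2]
finger_gap: 85.3
grasp_force: 0.0
t: 11.27
ee_pos: [509.2, 188.7, 202.2]
eef_rot: [1.0, -0.0, -0.001, 0.0]
contact_force: [0.4, 0.3, 0.0]
finger_gap: 38.9
grasp_force: 0.0
[509.23995065 188.66877779 202.22404783] 38.91002614716198 (array([-0.56, 14.47,  1.7 ]), 'yaw', np.float64(-0.01), 'down', array([-2.1e-03, -9.0e-04, -1.0e+00]))
```

View pics/w2.png

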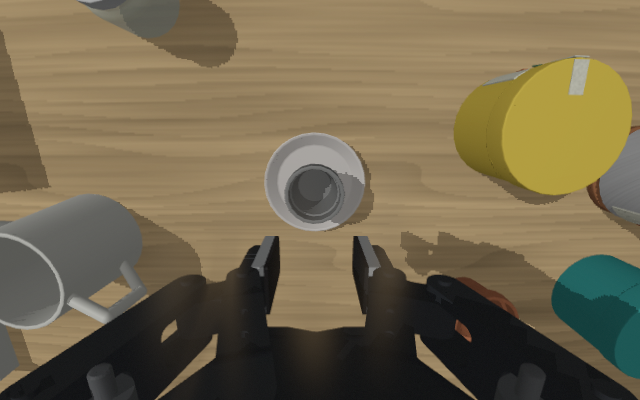

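```bash
python3 - <<'E'
from h import *
import pickle
o,c=pickle.load(open('w2.pkl','rb'))
print('pot',onz(c,[[314.5,193]],59,o),'saucer',onz(c,[[315,182]],14,o))
E
python3 -m creep '{"deltas":[[[0.05,0.5,0],[0,0,0],-1],[[0.05,0.9,0],[0,0,0],-1],[[0.05,0.9,0],[0,0,0],-1],[[0.05,0.9,0],[0,0,0],-1],[[0.05,0.9,0],[0,0,0],-1],[[0.05,0.9,0],[0,0,0],-1],[[0.05,0.9,0],[0,0,0],-1],[[0.05,0.9,0],[0,0,0],-1],[[0.05,0.9,0],[0,0,0],-1],[[0.05,0.9,0],[0,0,0],-1],[[0.05,0.9,0],[0,0,0],-1],[[0.05,0.9,0],[0,0,0],-1]]}'
python3 -m creep '{"deltas":[[[0.05,0.9,0],[0,0,0],-1],[[0.05,0.9,0],[0,0,0],-1],[[0.05,0.8,0],[0,0,0],-1],[[0,0,0],[0,0,0],-1],[[0,0,0.8],[0,0,0],-1],[[0,0,0.8],[0,0,0],-1],[[0,0,0],[0,0,0],-1],[[0,0,0],[0,0,0],-1],[[0,0,0],[0,0,0],-1]]}'
python3 - <<'E'
from plant import r
from h import *
import pickle
o=r.observe();c=r.capture('wrist');pickle.dump((o,c),open('w3.pkl','wb'))
cv2.imwrite('pics/w3.png',c['pixels'][:,:,::-1]);print(o['ee_pos'],o['finger_gap'],o['contact_force'],delta(o,[528,-136,142]))
E
```

```text
pot [[511.72837371 188.17271847  59.        ]] saucer [[513.30225393 187.77499388  14.        ]]
t: 12.32
ee_pos: [524.3, -71.9, 202.3]
eef_rot: [1.0, 0.0, -0.001, -0.0]
contact_force: [0.9, -0.4, -0.2]
finger_gap: -0.4
grasp_force: 0.0
t: 13.07
ee_pos: [529.2, -135.3, 163.7]
eef_rot: [1.0, 0.0, 0.0, -0.0]
contact_force: [0.6, -1.0, 0.3]
finger_gap: -0.2
grasp_force: 0.0
[ 529.17818912 -135.30553941  163.74027793] -0.17084496002656788 [ 0.62786409 -0.99437797  0.28142014] (array([-0.05,  0.03,  0.87]), 'yaw', np.float64(0.04), 'down', array([ 4.e-04,  1.e-04, -1.e+00]))
```

View pics/w3.png

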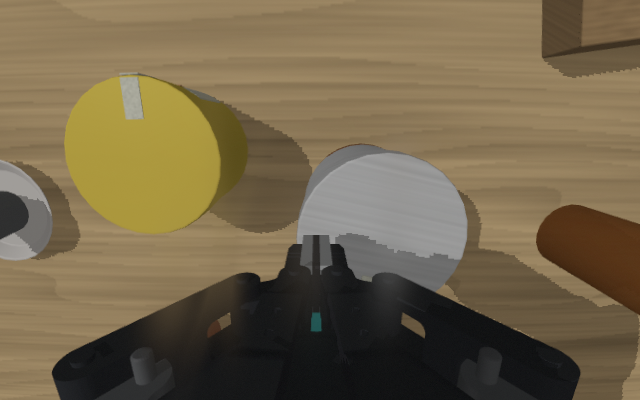

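The pot stands within 2 mm of the saucer's middle. The shut fingertip, at (316,240), is above the +y edge of the lid, so I'll feel down for the lid.

```bash
python3 -m creep '{"deltas":[[[0,0,0.3],[0,0,0],-1],[[0,0,0.3],[0,0,0],-1],[[0,0,0.2],[0,0,0],-1],[[0,0,0],[0,0,0],-1],[[0,0,0],[0,0,0],-1]]}'
for i in 1; do python3 -m creep '{"deltas":[[[0,0,0.06],[0,0,0],-1],[[0,0,0],[0,0,0],-1]]}'; done
python3 -m creep '{"deltas":[[[0,0,0.04],[0,0,0],-1],[[0,0,0.04],[0,0,0],-1],[[0,0,0],[0,0,0],-1]]}'
```

```text
t: 13.53
ee_pos: [528.3, -135.9, 142.7]
eef_rot: [1.0, -0.0, -0.001, -0.0]
contact_force: [0.3, 0.5, 0.8]
finger_gap: 0.2
grasp_force: 0.0
t: 13.7
ee_pos: [528.9, -136.0, 141.8]
eef_rot: [1.0, -0.0, 0.0, 0.0]
contact_force: [0.7, 0.3, 0.7]
finger_gap: -0.3
grasp_force: 0.0
t: 13.95
ee_pos: [528.7, -135.9, 139.7]
eef_rot: [1.0, -0.0, -0.0, 0.0]
contact_force: [-0.0, -0.3, -0.0]
finger_gap: 0.2
grasp_force: 0.0
```

```bash
python3 -m creep '{"deltas":[[[0,0,0.04],[0,0,0],-1],[[0,0,0.04],[0,0,0],-1],[[0,0,0],[0,0,0],-1]]}'
python3 -m creep '{"deltas":[[[0,0,0.04],[0,0,0],-1],[[0,0,0],[0,0,0],-1]]}'
```

```text
t: 14.2
ee_pos: [528.6, -135.9, 137.6]
eef_rot: [1.0, -0.0, -0.0, 0.0]
contact_force: [-0.5, -0.0, 1.0]
finger_gap: -0.2
grasp_force: 0.0
t: 14.37
ee_pos: [528.7, -135.9, 136.7]
eef_rot: [1.0, -0.0, -0.0, 0.0]
contact_force: [-1.2, -0.1, 0.7]
finger_gap: 0.3
grasp_force: 0.0
```

```bash
python3 -m creep '{"deltas":[[[0,0,0.04],[0,0,0],-1],[[0,0,0],[0,0,0],-1]]}'
python3 -m creep '{"deltas":[[[0,0,0.04],[0,0,0],-1],[[0,0,0],[0,0,0],-1]]}'
```

```text
t: 14.53
ee_pos: [528.9, -135.9, 135.9]
eef_rot: [1.0, -0.0, 0.0, 0.0]
contact_force: [-0.2, -0.1, 1.3]
finger_gap: -0.6
grasp_force: 0.3
t: 14.7
ee_pos: [529.1, -135.8, 135.7]
eef_rot: [1.0, -0.0, 0.0, 0.0]
contact_force: [-1.2, 1.0, 5.7]
finger_gap: 0.3
grasp_force: 3.0
```

```bash
python3 -m creep '{"deltas":[[[0,0,0.02],[0,0,0],-1],[[0,0,0],[0,0,0],-1],[[0,0,0],[0,0,0],-1]]}'
python3 - <<'E'
from h import *
import pickle
# lid centre with known height 116.8 from first wrist view edge pixels
o,c=pickle.load(open('w1.pkl','rb'))
P=onz(c,[[287,266],[395,258],[341,318],[302,300],[381,300],[332,306]],116.8,o);print(circ(P[:5]),P[5])
cx,cy=circ(P[:5])[0]
o,c=pickle.load(open('w3.pkl','rb'))
I=c['pixels'];P=onz(c,[[298,225],[467,225],[383,152],[330,172],[437,172],[462,250]],116.8,o);print(circ(P))
cx,cy=524.5,-179.8
for a in range(84,-100,-12):
    b=np.radians([a,a-12]);d=44*np.array([np.cos(b[1])-np.cos(b[0]),np.sin(b[1])-np.sin(b[0])])
    print(a,(d*[1,-1]/25/4).round(3),(44*np.cos(b[1])+cx).round(1),(44*np.sin(b[1])+cy).round(1))
E
```

```text
t: 14.95
ee_pos: [529.2, -135.7, 135.7]
eef_rot: [1.0, -0.0, 0.0, 0.0]
contact_force: [-2.2, 1.3, 8.8]
finger_gap: 0.1
grasp_force: 4.2
(array([ 525.08188962, -179.82589278]), np.float64(53.45906610624512)) [ 484.70866858 -170.88468324  116.8       ]
(array([ 525.37420001, -178.58437051]), np.float64(53.825987427146984))
84 [0.09  0.019] 538.1 -138.0
72 [0.084 0.037] 546.5 -141.7
60 [0.074 0.054] 553.9 -147.1
48 [0.062 0.068] 560.1 -153.9
36 [0.046 0.08 ] 564.7 -161.9
24 [0.028 0.087] 567.5 -170.7
12 [0.01  0.091] 568.5 -179.8
0 [-0.01   0.091] 567.5 -188.9
-12 [-0.028  0.087] 564.7 -197.7
-24 [-0.046  0.08 ] 560.1 -205.7
-36 [-0.062  0.068] 553.9 -212.5
-48 [-0.074  0.054] 546.5 -217.9
-60 [-0.084  0.037] 538.1 -221.6
-72 [-0.09   0.019] 529.1 -223.6
-84 [-0.092 -0.   ] 519.9 -223.6
-96 [-0.09  -0.019] 510.9 -221.6
```

```bash
python3 -m creep '{"deltas":[[[0.09,0.02,0],[0,0,0],-1],[[0.09,0.02,0],[0,0,0],-1],[[0.09,0.02,0],[0,0,0],-1],[[0.09,0.02,0],[0,0,0],-1],[[0,0,0],[0,0,0],-1]]}'
```

```text
t: 15.37
ee_pos: [538.4, -137.8, 135.6]
eef_rot: [1.0, -0.0, 0.0, 0.0]
contact_force: [-1.9, 1.7, 8.5]
finger_gap: -0.2
grasp_force: 4.2
```

```bash
python3 -m creep '{"deltas":[[[0.09,0.035,0],[0,0,0],-1],[[0.085,0.04,0],[0,0,0],-1],[[0.08,0.04,0],[0,0,0],-1],[[0,0,0],[0,0,0],-1]]}'
```

```text
t: 15.7
ee_pos: [544.8, -140.6, 135.7]
eef_rot: [1.0, -0.0, 0.001, -0.0]
contact_force: [-2.3, 0.7, 8.2]
finger_gap: -0.3
grasp_force: 4.1
```

```bash
python3 -m creep '{"deltas":[[[0.08,0.05,0],[0,0,0],-1],[[0.075,0.05,0],[0,0,0],-1],[[0.075,0.05,0],[0,0,0],-1],[[0.07,0.055,0],[0,0,0],-1],[[0,0,0],[0,0,0],-1]]}'
python3 -m creep '{"deltas":[[[0.07,0.06,0],[0,0,0],-1],[[0.065,0.065,0],[0,0,0],-1],[[0.065,0.065,0],[0,0,0],-1],[[0.06,0.065,0],[0,0,0],-1],[[0,0,0],[0,0,0],-1]]}'
python3 - <<'E'
from plant import r
from h import *
c=r.capture('scene');s=r.capture('side')
I=np.hstack([cv2.resize(x[b:b+80,a:a+80],(400,400),interpolation=cv2.INTER_CUBIC) for x,a,b in((c['pixels'],260,125),(s['pixels'],290,200))])
cv2.imwrite('pics/t1.png',I[:,:,::-1])
E
```

```text
t: 16.12
ee_pos: [552.4, -145.5, 135.7]
eef_rot: [1.0, -0.0, 0.001, -0.0]
contact_force: [-1.4, 2.2, 7.5]
finger_gap: -0.3
grasp_force: 3.9
t: 16.53
ee_pos: [559.0, -151.7, 135.7]
eef_rot: [1.0, -0.0, 0.001, -0.0]
contact_force: [-2.3, 2.6, 6.8]
finger_gap: -0.4
grasp_force: 3.8
```

View pics/t1.png

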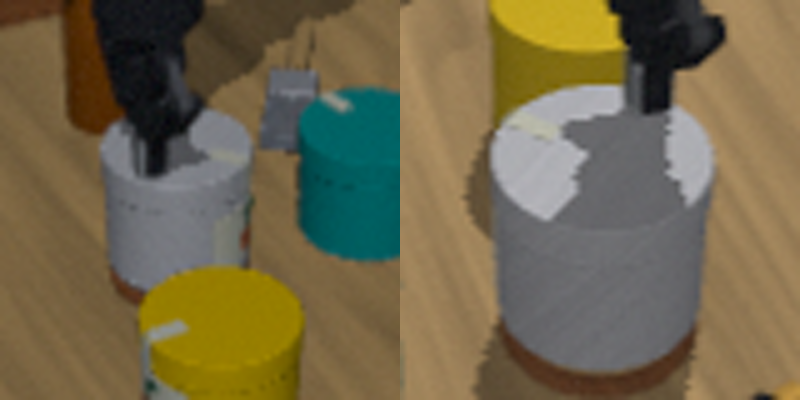

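The strip is now at side pixel (316,225) and has moved round with the finger, so there is no slip. I'll continue and restore the press slightly.

```bash
python3 -m creep '{"deltas":[[[0.055,0.075,0.006],[0,0,0],-1],[[0.05,0.075,0.006],[0,0,0],-1],[[0.05,0.08,0.004],[0,0,0],-1],[[0.045,0.08,0.004],[0,0,0],-1],[[0,0,0],[0,0,0],-1]]}'
python3 -m creep '{"deltas":[[[0.04,0.085,0.002],[0,0,0],-1],[[0.035,0.085,0.002],[0,0,0],-1],[[0.03,0.085,0.002],[0,0,0],-1],[[0.03,0.09,0],[0,0,0],-1],[[0,0,0],[0,0,0],-1]]}'
```

```text
t: 17.05
ee_pos: [564.4, -159.4, 135.6]
eef_rot: [1.0, -0.0, 0.001, -0.0]
contact_force: [-1.8, 2.3, 8.2]
finger_gap: -0.3
grasp_force: 4.4
t: 17.47
ee_pos: [568.1, -167.8, 135.6]
eef_rot: [1.0, -0.0, 0.002, -0.0]
contact_force: [-0.7, 2.6, 9.5]
finger_gap: -0.1
grasp_force: 4.5
```

```bash
python3 -m creep '{"deltas":[[[0.02,0.09,0],[0,0,0],-1],[[0.015,0.09,0],[0,0,0],-1],[[0.01,0.09,0],[0,0,0],-1],[[0.005,0.09,0],[0,0,0],-1],[[0,0,0],[0,0,0],-1]]}'
python3 -m creep '{"deltas":[[[-0.005,0.09,0],[0,0,0],-1],[[-0.01,0.09,0],[0,0,0],-1],[[-0.015,0.09,0],[0,0,0],-1],[[-0.02,0.09,0],[0,0,0],-1],[[0,0,0],[0,0,0],-1]]}'
python3 -m creep '{"deltas":[[[-0.025,0.09,0],[0,0,0],-1],[[-0.03,0.085,0],[0,0,0],-1],[[-0.035,0.085,0],[0,0,0],-1],[[-0.04,0.085,0],[0,0,0],-1],[[0,0,0],[0,0,0],-1]]}'
```

```text
t: 17.88
ee_pos: [569.6, -176.7, 135.6]
eef_rot: [1.0, 0.0, 0.002, -0.0]
contact_force: [-0.6, 2.7, 8.4]
finger_gap: 0.1
grasp_force: 4.2
t: 18.3
ee_pos: [568.9, -185.7, 135.7]
eef_rot: [1.0, 0.0, 0.003, -0.0]
contact_force: [0.9, 2.1, 6.6]
finger_gap: -0.1
grasp_force: 3.7
t: 18.72
ee_pos: [566.0, -194.5, 135.8]
eef_rot: [1.0, 0.0, 0.003, -0.0]
contact_force: [1.8, 2.5, 6.8]
finger_gap: -0.2
grasp_force: 3.3
```

```bash
python3 -m creep '{"deltas":[[[-0.035,0.085,0.006],[0,0,0],-1],[[-0.04,0.085,0.006],[0,0,0],-1],[[-0.04,0.08,0.004],[0,0,0],-1],[[-0.045,0.08,0.004],[0,0,0],-1],[[0,0,0],[0,0,0],-1]]}'
python3 -m creep '{"deltas":[[[-0.05,0.075,0.002],[0,0,0],-1],[[-0.055,0.075,0.002],[0,0,0],-1],[[-0.06,0.07,0.002],[0,0,0],-1],[[-0.06,0.07,0.002],[0,0,0],-1],[[0,0,0],[0,0,0],-1]]}'
```

```text
t: 19.13
ee_pos: [562.0, -202.6, 135.6]
eef_rot: [1.0, 0.0, 0.003, -0.0]
contact_force: [-0.3, 3.1, 9.9]
finger_gap: 0.1
grasp_force: 4.4
t: 19.55
ee_pos: [556.6, -209.8, 135.6]
eef_rot: [1.0, 0.0, 0.003, -0.0]
contact_force: [1.1, 3.3, 9.8]
finger_gap: -0.0
grasp_force: 4.6
```

```bash
python3 -m creep '{"deltas":[[[-0.065,0.065,0],[0,0,0],-1],[[-0.07,0.06,0],[0,0,0],-1],[[-0.07,0.06,0],[0,0,0],-1],[[-0.075,0.055,0],[0,0,0],-1],[[0,0,0],[0,0,0],-1]]}'
python3 -m creep '{"deltas":[[[-0.075,0.05,0],[0,0,0],-1],[[-0.08,0.045,0],[0,0,0],-1],[[-0.08,0.04,0],[0,0,0],-1],[[-0.085,0.04,0],[0,0,0],-1],[[0,0,0],[0,0,0],-1]]}'
python3 - <<'E'
from plant import r
from h import *
import pickle
d={n:r.capture(n) for n in('scene','side','wrist')};o=r.observe();pickle.dump((o,d),open('t2.pkl','wb'))
I=np.hstack([cv2.resize(d['scene']['pixels'][125:205,260:340],(400,400),interpolation=cv2.INTER_CUBIC),cv2.resize(d['wrist']['pixels'][100:300,220:420],(400,400),interpolation=cv2.INTER_CUBIC)])
cv2.imwrite('pics/t2.png',I[:,:,::-1])
E
```

```text
t: 19.97
ee_pos: [549.7, -215.9, 135.6]
eef_rot: [1.0, 0.0, 0.003, -0.0]
contact_force: [0.9, 2.6, 8.4]
finger_gap: 0.1
grasp_force: 4.5
t: 20.38
ee_pos: [541.8, -220.5, 135.6]
eef_rot: [1.0, 0.0, 0.004, 0.0]
contact_force: [2.7, 3.3, 8.8]
finger_gap: 0.1
grasp_force: 4.3
```

View pics/t2.png

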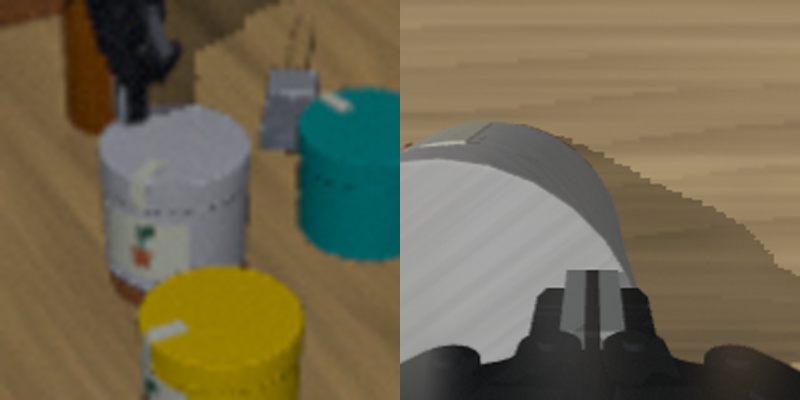

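The strip runs over the lid edge at scene about (290,158)–(288,163), and the label is nearly at the front. I'll compute the remaining angle.

```bash
python3 - <<'E'
from h import *
import pickle
o,d=pickle.load(open('t2.pkl','rb'));c=d['scene']
g=lambda u,v:[260+u/5-.4,125+v/5-.4]
P=onz(c,[g(152,165),g(146,180),g(101,155),g(250,150),g(175,108),g(135,193),g(215,195)],116.8)
ce,rr=circ(P[2:7]);print(ce,rr)
for p in P[:2]:print(p[:2]-ce,np.degrees(np.arctan2(*(p[:2]-ce)[::-1])))
w=d['wrist'];k=lambda u,v:[220+(u-400)/2,100+v/2]
# label's right edge on the side, near its top (z~82)
E
```

```text
[ 528.09071169 -169.48385717] 57.176647357854065
[22.34454914  6.39587866] 15.973180483587402
[34.2480125  21.69082787] 32.34794493886042
```

```bash
python3 -m creep '{"deltas":[[[-0.085,0.035,0],[0,0,0],-1],[[-0.09,0.03,0],[0,0,0],-1],[[-0.09,0.025,0],[0,0,0],-1],[[-0.09,0.02,0],[0,0,0],-1],[[-0.045,0.01,0],[0,0,0],-1],[[0,0,0],[0,0,0],-1]]}'
python3 -m creep '{"deltas":[[[0,0,-0.1],[0,0,0],-1],[[0,0,-0.4],[0,0,0],-1],[[0,0,-0.9],[0,0,0],-1],[[0,0,-0.9],[0,0,0],-1],[[0,0,-0.9],[0,0,0],-1],[[0,0,-0.9],[0,0,0],-1],[[-0.9,-0.8,0],[0,0,0],-1],[[-0.9,-0.8,0],[0,0,0],-1],[[-0.9,0,0],[0,0,0],-1],[[0,0,0],[0,0,0],-1],[[0,0,0],[0,0,0],-1]]}'
python3 - <<'E'
from plant import r
from h import *
import pickle
o=r.observe();c=r.capture('wrist');pickle.dump((o,c),open('w4.pkl','wb'));I=c['pixels']
u=proj(c,[[525,-179.5,116.8]],o)[0];print(o['ee_pos'],u)
x,y=int(u[0])-100,max(0,int(u[1])-100);print(x,y)
cv2.imwrite('pics/t3.png',cv2.resize(I[y:y+200,x:x+200],(600,600),interpolation=cv2.INTER_CUBIC)[:,:,::-1])
E
```

```text
t: 21.03
ee_pos: [532.1, -223.6, 135.6]
eef_rot: [1.0, 0.0, 0.004, 0.0]
contact_force: [2.8, 1.2, 7.4]
finger_gap: 0.1
grasp_force: 4.0
t: 21.95
ee_pos: [460.1, -184.5, 235.9]
eef_rot: [1.0, -0.001, -0.0, 0.0]
contact_force: [0.4, -0.2, 0.3]
finger_gap: 0.0
grasp_force: 0.0
[ 460.09473624 -184.54101497  235.86681533] [307.44919276 125.76602222]
207 25
```

View pics/t3.png

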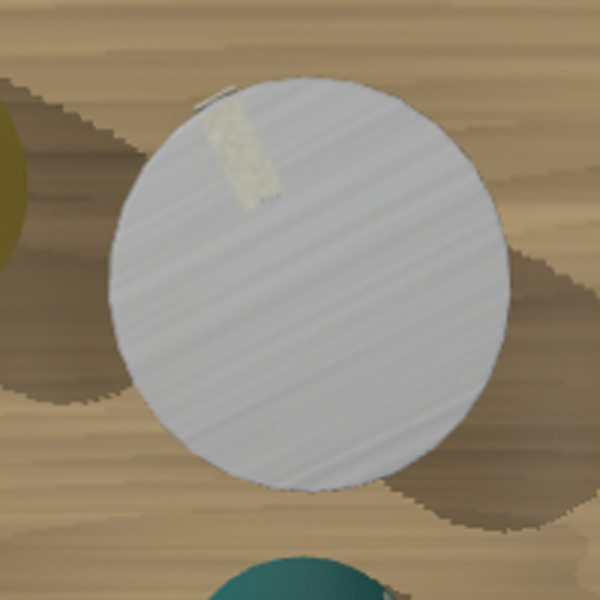

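The lid is clear: centre at crop (310,284), strip from (219,108) at the edge to (263,201), so the label is still somewhat off to +y. I'll compute the angle, with a mask measurement to reuse later.

```bash
cat > m.py <<'E'
from h import *
def strip(c,o,cen=(525,-179.5),z=116.8):
    I=c['pixels'];hsv=cv2.cvtColor(I,cv2.COLOR_RGB2HSV).astype(int)
    v,u=np.mgrid[:400,:640];uv=np.c_[u.ravel(),v.ravel()].astype(float)
    P=onz(c,uv,z,o)[:,:2]
    lab=cv2.cvtColor(I,cv2.COLOR_RGB2LAB).astype(int)
    near=(np.hypot(*(P-cen).T)<62).reshape(400,640)
    lid=(near&(hsv[...,1]<50)&(hsv[...,2]>110)).astype(np.uint8)
    lid=cv2.morphologyEx(lid,cv2.MORPH_OPEN,np.ones((5,5)))
    h=cv2.convexHull(max(cv2.findContours(lid,0,1)[0],key=cv2.contourArea)).reshape(-1,2).astype(float)
    ce,rr=circ(onz(c,h,z,o))
    m=((np.hypot(*(P-ce).T)<51).reshape(400,640)&(lab[...,2]-128>=5)).astype(np.uint8)
    k=cv2.connectedComponentsWithStats(m)
    i=1+np.argmax(k[2][1:,4]);q=P[(k[1]==i).ravel()];s=q.mean(0)-ce
    w,V=np.linalg.eigh(np.cov(q.T));ax=V[:,1]*np.sign(V[:,1]@s)
    return ce.round(1),round(float(rr),1),len(q),s.round(1),'strip deg',np.degrees(np.arctan2(s[1],s[0])).round(1),'axis deg',np.degrees(np.arctan2(ax[1],ax[0])).round(1)
E
python3 - <<'E'
from m import *
import pickle
o,c=pickle.load(open('w4.pkl','rb'));print(strip(c,o))
k=lambda u,v:[207+u/3-.3,25+v/3-.3]
P=onz(c,[k(310,77),k(110,284),k(510,284),k(310,491),k(219,108),k(263,201)],116.8,o)[:,:2];ce,rr=circ(P[:4]);a=P[4:]-ce;print(ce,rr,a,np.degrees(np.arctan2(a[:,1],a[:,0])))
print(delta(o,[529,-136,150]))
E
```

```text
(array([ 527.3, -181.3]), 54.5, 489, array([35. , 17.2]), 'strip deg', np.float64(26.2), 'axis deg', np.float64(25.5))
[ 527.09143157 -181.6191764 ] 54.27952900088447 [[47.02374522 23.24943321]
 [24.19768939 12.29245084]] [26.30866645 26.93061589]
(array([ 2.75, -1.95,  3.43]), 'yaw', np.float64(-0.07), 'down', array([-0.   , -0.001, -1.   ]))
```

```bash
python3 -m creep '{"deltas":[[[0.87,0.1,0],[0,0,0],-1],[[0.87,0.1,0],[0,0,0],-1],[[0.87,0.1,0],[0,0,0],-1],[[0.87,0.1,0],[0,0,0],-1],[[0.85,0.08,0],[0,0,0],-1],[[0,0,0.9],[0,0,0],-1],[[0,0,0.9],[0,0,0],-1],[[0,0,0.9],[0,0,0],-1],[[0,0,0.7],[0,0,0],-1],[[0,0,0.3],[0,0,0],-1],[[0,0,0],[0,0,0],-1],[[0,0,0],[0,0,0],-1]]}'
python3 -m creep '{"deltas":[[[0,0,0],[0,0,0],-1],[[0,0,0],[0,0,0],-1]]}'
```

```text
t: 23.0
ee_pos: [570.1, -196.4, 143.1]
eef_rot: [1.0, -0.0, 0.0, 0.0]
contact_force: [0.3, -0.7, 0.6]
finger_gap: -0.3
grasp_force: 0.0
t: 23.17
ee_pos: [570.6, -196.5, 144.5]
eef_rot: [1.0, -0.0, 0.001, 0.0]
contact_force: [0.1, -0.8, -0.6]
finger_gap: -0.0
grasp_force: 0.0
```

```bash
python3 -m creep '{"deltas":[[[-0.06,0,0.08],[0,0,0],-1],[[0,0,0.08],[0,0,0],-1],[[0,0,0.04],[0,0,0],-1],[[0,0,0],[0,0,0],-1],[[0,0,0],[0,0,0],-1]]}'
python3 -m creep '{"deltas":[[[0,0,0.04],[0,0,0],-1],[[0,0,0],[0,0,0],-1]]}'
python3 -m creep '{"deltas":[[[0,0,0.04],[0,0,0],-1],[[0,0,0],[0,0,0],-1]]}'
```

```text
t: 23.58
ee_pos: [567.8, -196.1, 137.9]
eef_rot: [1.0, -0.0, -0.0, 0.0]
contact_force: [-0.2, -0.2, 0.5]
finger_gap: 0.4
grasp_force: 0.0
t: 23.75
ee_pos: [567.8, -196.1, 136.8]
eef_rot: [1.0, -0.0, -0.0, 0.0]
contact_force: [0.2, 0.3, 0.4]
finger_gap: -0.0
grasp_force: 0.0
t: 23.92
ee_pos: [568.0, -196.2, 135.9]
eef_rot: [1.0, -0.0, 0.0, 0.0]
contact_force: [0.7, -0.4, -0.5]
finger_gap: 0.4
grasp_force: 0.0
```

```bash
python3 -m creep '{"deltas":[[[0,0,0.03],[0,0,0],-1],[[0,0,0],[0,0,0],-1]]}'
python3 -m creep '{"deltas":[[[0,0,0.02],[0,0,0],-1],[[0,0,0],[0,0,0],-1],[[0,0,0],[0,0,0],-1]]}'
```

```text
t: 24.08
ee_pos: [568.1, -196.3, 135.8]
eef_rot: [1.0, -0.0, 0.0, 0.0]
contact_force: [-0.4, -0.8, 3.2]
finger_gap: -0.1
grasp_force: 1.8
t: 24.33
ee_pos: [568.3, -196.3, 135.7]
eef_rot: [1.0, -0.0, 0.0, 0.0]
contact_force: [-1.2, 0.6, 5.9]
finger_gap: -0.3
grasp_force: 3.0
```

```bash
python3 -m creep '{"deltas":[[[0,0,0.025],[0,0,0],-1],[[0,0,0],[0,0,0],-1],[[-0.035,0.085,0],[0,0,0],-1],[[-0.04,0.085,0],[0,0,0],-1],[[-0.04,0.08,0],[0,0,0],-1],[[-0.045,0.08,0],[0,0,0],-1],[[0,0,0],[0,0,0],-1]]}'
python3 -m creep '{"deltas":[[[-0.05,0.075,0],[0,0,0],-1],[[-0.055,0.075,0],[0,0,0],-1],[[-0.06,0.07,0],[0,0,0],-1],[[-0.06,0.07,0],[0,0,0],-1],[[-0.065,0.065,0],[0,0,0],-1],[[0,0,0],[0,0,0],-1]]}'
python3 -m creep '{"deltas":[[[0,0,-0.1],[0,0,0],-1],[[0,0,-0.4],[0,0,0],-1],[[0,0,-0.9],[0,0,0],-1],[[0,0,-0.9],[0,0,0],-1],[[0,0,-0.9],[0,0,0],-1],[[0,0,-0.9],[0,0,0],-1],[[-0.95,-0.6,0],[0,0,0],-1],[[-0.95,-0.6,0],[0,0,0],-1],[[-0.95,0,0],[0,0,0],-1],[[-0.95,0,0],[0,0,0],-1],[[0,0,0],[0,0,0],-1],[[0,0,0],[0,0,0],-1]]}'
python3 - <<'E'
from plant import r
from m import *
import pickle
o=r.observe();c=r.capture('wrist');print(o['ee_pos'],strip(c,o))
E
```

```text
t: 24.92
ee_pos: [565.5, -203.3, 135.6]
eef_rot: [1.0, 0.0, 0.002, -0.001]
contact_force: [1.0, 3.3, 7.7]
finger_gap: -0.2
grasp_force: 3.6
t: 25.42
ee_pos: [558.6, -212.4, 135.6]
eef_rot: [1.0, 0.0, 0.002, -0.0]
contact_force: [0.7, 2.3, 6.4]
finger_gap: -0.3
grasp_force: 3.2
t: 26.42
ee_pos: [460.5, -183.7, 237.0]
eef_rot: [1.0, -0.001, -0.0, 0.0]
contact_force: [0.6, 0.1, 0.4]
finger_gap: 0.0
grasp_force: 0.0
[ 460.47956505 -183.74918908  236.9719963 ] (array([ 526.8, -181.9]), 54.5, 483, array([38.8,  4.5]), 'strip deg', np.float64(6.5), 'axis deg', np.float64(6.7))
```

It's at 6.5°, inside the tolerance. One more short roll of about 7° will centre it.

```bash
python3 -m creep '{"deltas":[[[0.85,0.13,0],[0,0,0],-1],[[0.85,0.13,0],[0,0,0],-1],[[0.85,0.13,0],[0,0,0],-1],[[0.85,0.13,0],[0,0,0],-1],[[0.83,0.13,0],[0,0,0],-1],[[0,0,0.9],[0,0,0],-1],[[0,0,0.9],[0,0,0],-1],[[0,0,0.9],[0,0,0],-1],[[0,0,0.7],[0,0,0],-1],[[0,0,0.3],[0,0,0],-1],[[0,0,0],[0,0,0],-1],[[0,0,0],[0,0,0],-1]]}'
python3 -m creep '{"deltas":[[[0,0,0.06],[0,0,0],-1],[[0,0,0.06],[0,0,0],-1],[[0,0,0],[0,0,0],-1],[[0,0,0],[0,0,0],-1]]}'
```

```text
t: 27.47
ee_pos: [568.2, -199.5, 144.3]
eef_rot: [1.0, 0.0, 0.0, -0.0]
contact_force: [-0.2, 0.1, 0.3]
finger_gap: -0.2
grasp_force: 0.0
t: 27.8
ee_pos: [567.7, -199.7, 141.8]
eef_rot: [1.0, -0.0, 0.001, 0.0]
contact_force: [0.0, 0.3, 0.5]
finger_gap: 0.3
grasp_force: 0.0
```

```bash
python3 -m creep '{"deltas":[[[0,0,0.06],[0,0,0],-1],[[0,0,0.06],[0,0,0],-1],[[0,0,0],[0,0,0],-1],[[0,0,0],[0,0,0],-1]]}'
python3 -m creep '{"deltas":[[[0,0,0.04],[0,0,0],-1],[[0,0,0],[0,0,0],-1],[[0,0,0],[0,0,0],-1]]}'
python3 -m creep '{"deltas":[[[0,0,0.03],[0,0,0],-1],[[0,0,0],[0,0,0],-1],[[0,0,0],[0,0,0],-1]]}'
```

```text
t: 28.13
ee_pos: [567.2, -199.5, 137.9]
eef_rot: [1.0, -0.0, -0.0, 0.0]
contact_force: [-0.4, 1.1, 1.0]
finger_gap: -0.1
grasp_force: 0.0
t: 28.38
ee_pos: [567.3, -199.5, 137.0]
eef_rot: [1.0, -0.0, -0.0, 0.0]
contact_force: [-0.7, -0.3, 0.2]
finger_gap: 0.1
grasp_force: 0.0
t: 28.63
ee_pos: [567.4, -199.5, 136.3]
eef_rot: [1.0, -0.0, -0.0, 0.0]
contact_force: [-0.7, -0.4, 1.0]
finger_gap: 0.1
grasp_force: 0.0
```

```bash
python3 -m creep '{"deltas":[[[0,0,0.03],[0,0,0],-1],[[0,0,0],[0,0,0],-1],[[0,0,0],[0,0,0],-1]]}'
python3 -m creep '{"deltas":[[[0,0,0.025],[0,0,0],-1],[[0,0,0],[0,0,0],-1],[[0,0,0],[0,0,0],-1]]}'
```

```text
t: 28.88
ee_pos: [567.6, -199.6, 135.9]
eef_rot: [1.0, -0.0, 0.0, 0.0]
contact_force: [-0.9, 0.0, 2.3]
finger_gap: -0.3
grasp_force: 0.9
t: 29.13
ee_pos: [567.7, -199.7, 135.7]
eef_rot: [1.0, -0.0, 0.0, 0.0]
contact_force: [-0.7, 0.2, 4.7]
finger_gap: -0.0
grasp_force: 2.6
```

```bash
python3 -m creep '{"deltas":[[[0,0,0.03],[0,0,0],-1],[[0,0,0],[0,0,0],-1],[[-0.035,0.085,0],[0,0,0],-1],[[-0.04,0.08,0],[0,0,0],-1],[[-0.045,0.08,0],[0,0,0],-1],[[-0.05,0.075,0],[0,0,0],-1],[[0,0,0],[0,0,0],-1]]}'
python3 -m creep '{"deltas":[[[0,0,-0.1],[0,0,0],-1],[[0,0,-0.4],[0,0,0],-1],[[0,0,-0.9],[0,0,0],-1],[[0,0,-0.9],[0,0,0],-1],[[0,0,-0.9],[0,0,0],-1],[[0,0,-0.9],[0,0,0],-1],[[-0.95,-0.3,0],[0,0,0],-1],[[-0.95,-0.3,0],[0,0,0],-1],[[-0.95,0,0],[0,0,0],-1],[[-0.95,0,0],[0,0,0],-1],[[0,0,0],[0,0,0],-1],[[0,0,0],[0,0,0],-1]]}'
python3 - <<'E'
from plant import r
from m import *
o=r.observe();c=r.capture('wrist');print(o['ee_pos'],strip(c,o))
# pot and saucer check in the side view
s=r.capture('side');hsv=cv2.cvtColor(s['pixels'],cv2.COLOR_RGB2HSV).astype(int)
m=np.zeros((400,640),np.uint8);m[140:205,262:316]=((hsv[...,1]<70)&(hsv[...,2]<110))[140:205,262:316]
h=max(cv2.findContours(m,0,1)[0],key=cv2.contourArea);print('pot box',cv2.boundingRect(h),'expected rim centre, foot',proj(s,[[511,188,59],[511,188,5]]).round(1).tolist())
E
```

```text
t: 29.72
ee_pos: [564.7, -206.4, 135.6]
eef_rot: [1.0, 0.0, 0.002, -0.001]
contact_force: [-0.0, 3.3, 7.1]
finger_gap: 0.2
grasp_force: 3.5
t: 30.72
ee_pos: [467.0, -193.1, 237.1]
eef_rot: [1.0, -0.001, 0.0, 0.0]
contact_force: [0.1, -0.5, 0.6]
finger_gap: 0.0
grasp_force: 0.0
[ 467.03984826 -193.06805537  237.11636516] (array([ 526.5, -182. ]), 54.4, 470, array([39.3, -0.4]), 'strip deg', np.float64(-0.6), 'axis deg', np.float64(-0.3))
pot box (289, 140, 27, 65) expected rim centre, foot [[288.1, 174.4], [288.8, 187.9]]
```

The label is at -0.6°, the pot was measured within 2 mm of the saucer's middle, and the arm is clear, so I'm handing in.

```bash
python3 -c "
from plant import r
print(r.close_job())"
```

```text
the job is handed in; nothing more can be done
None
```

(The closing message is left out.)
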